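Open a culture jar in the bench holder and keep the cap over its mouth

ROBOT

A 6-joint arm with a two-finger parallel gripper is mounted at the origin on a cart in front of the work surface, level with it; the furniture and walls round the work are solid. World frame = base frame: x ahead of the robot, y to its left, z up, the work surface at z = 0. Lengths are in m, angles in rad, forces in N, time in s.
With the tool pointing down it reaches from about 0.35 to 0.925 m from the base axis. Payload 6.4 kg.
Tool frame: the origin (TCP) lies on the front face of the gripper's body, between the roots of the fingers; the fingertips stand 73 mm ahead of it and the grasp point (between the pads) lies 54 mm ahead of it; z points along the fingers, y is the line along which they close (so a half turn about z gives the same grasp; the last joint's range is limited). The gripper opens to 85 mm and grips with 20 to 120 N. Pads are 22 mm wide; open, the fingers measure 114 mm over their backs; the gripper's body (76 mm by 85 mm) begins 54 mm behind the grasp point. The pads swing forward as they close: fully open they stand 13 mm farther back than shut.
Start: joints at [-1.39, 0.245, 1.558, -0, 1.339, -0.174], TCP at [0.226, -0.61, 0.304] pointing down, gripper open.
Joint ranges: [-3.13, 3.13], [-1.02, 2.26], [0.13, 2.54], [-0.95, 4.09], [0.21, 2.88], [-2.74, 2.74]. Speed limits (rad/s): [2.57, 2.57, 3.14, 3.14, 3.14, 3.14].

INTERFACE

Orientations are given as a unit quaternion [w, x, y, z].
In Python, from plant import manip gives the robot as it stands.
- The arm moves only by the tool move_arm, never from a script. Its argument "motion" is text: rows parted by semicolons, each of 5 numbers parted by spaces: the shift along the tool's x, y, z in units of 30 mm (1.0 is 30 mm), then the turn about the tool's z in units of 5 degrees (1.0 is 5 degrees), then the opening, from 0 (shut) to 1 (fully open). A call has exactly 5 rows; each row shifts and turns the commanded pose from where the row before left it, along the tool's axes as they then stand; what a row does not reach is not made up. A row lasts 1/12 s, in which the tool goes at most 41.7 mm and 7.16 degrees, less where a joint would pass 70% of its speed; a pose out of reach is approached as far as the arm can. A call is refused whole if a number of a shift passes 1 or a number of a turn 1, either way. A call with a gripper value outside its range is refused whole. The fingers move at their own pace and stop on an object; the grip force is fixed at half the most. Time passes only in rows, so rows that do not move let the fingers close, or fill a call up. It gives the time, the measured TCP pose, the force, the opening and the grip force at its end, in the units of the state.
- manip.get_obs(): the state, without advancing time (a new reading comes with each control period).
- manip.grab_frame(name): name is "side" or "top" or "wrist"; returns a dict with "frame" (420x560x3 uint8, red, green, blue), "range_z" (420x560 float32, m along the optical axis (not along the pixel's ray), 0 where there is no reading), "camera_matrix" (3x3 intrinsics, pixels), "cam_to_world" (4x4, takes a point from camera to world coordinates); the wrist camera has in their place "tool_from_camera" (4x4, takes a point from camera to tool coordinates, whose origin is the TCP and whose axes are the flange's). Camera axes: x right, y down, z forward; pixel columns grow to the right and rows downward; lengths in m; the calibration is good to about 2 mm. A picture is of the moment at which its call begins: read the wrist's pose just before it.
- manip.job_done(): hands the job in; it is judged then, once.
The state is a dict: "t": time; "joints": joint angles; "qd": joint speeds; "joint_torque": joint torques, N m; "tcp_pos": TCP position; "tool_rot": TCP orientation; "wrist_force": force on the tool from outside, world axes, zero at the start; "ft_torque": the same for the moment, N m; "gripper_width": finger opening in m; "grasp_force": force on a finger pad.
Only numpy, scipy, OpenCV 4.12 (cv2) and the standard library are available. Lean on these libraries where they do the work, as an engineer would, in place of code of your own. Each camera call takes 0.05 s, during which the arm holds its last target. There are 200 camera calls.

TASK

Stand the capped culture jar fully down in the square socket of the bench holder, where it cannot turn, then unscrew its tight cap anticlockwise and stop turning as soon as the threads let go, before the next thread catches. Lift the cap straight up and finish while still holding it, level and centred about 20 mm above the open mouth, to shield the culture: never lay the cap down, keep the jar fully seated in the socket, and leave everything else on the bench where it is.

Things in the scene. Friction and masses are not known exactly. Their poses are not given: they have to be found in the camera images.
- jar: the culture jar: small clear glass jar with pinkish liquid, loose, 0.09 to 0.18 kg, the only jar with a cap on. Rounded-square body, 45 mm across its flats (they face its x and y axes), 53 mm across corners, sides straight 5 to 40 mm above its underside, tapered at the bottom; round neck above 50 mm. Origin: centre of its underside, z up; 68 mm tall with its cap. Carry it by body or cap
- cap: tinned grey screw cap on that jar, 42 mm wide, 14 mm tall, 0.12 kg. Origin: centre of its lower edge, z up; on the jar it lies 54 mm above the jar's underside, its top at 68 mm. Three lugs inside its edge hook under three short threads on the neck, held tight by a sprung liner (20 N; 0.2 to 0.5 N m to turn). Until they are clear, pulling up lifts the jar too. Grip firmly. Clockwise jams it
- cap_lug (a point): a point on one lug: 19 mm along the cap's x axis, 2 mm above its edge. From above it starts 8 to 23 degrees anticlockwise of the jar's x axis; the threads let go at 54 degrees (31 to 46 degrees of anticlockwise turn relative to the jar): the liner then pushes the cap up by as much as 2 mm and it lifts straight off. At 96 degrees it reaches the next thread
- jar_mouth (a point): centre of the jar's mouth (36 mm wide), on its axis, 66 mm above its underside
- holder: the bench holder, fixed to the table: a white block 96 x 92 mm, its top 28 mm above the table, on an aluminium flange 136 x 96 x 8 mm (long along its x axis) with four black screws. In its middle a square socket 47.5 mm wide, sides along the holder's x and y axes, 20 mm deep. Origin: centre of its underside on the table
- socket (a point): centre of the socket's floor, 8 mm above the table; the seated jar's underside rests here, in any of its four quarter turns, with about 1 mm of play each side and up to 12 degrees of turning play either way
- open_jar_1: bystander: open glass sample jar, 46 x 46 x 66 mm, no cap, behind the work; origin at its underside; leave alone
- open_jar_2: bystander: a second open glass sample jar, 46 x 46 x 66 mm, behind the work; origin at its underside; leave alone
- syringe: bystander: clear syringe lying flat, 114 mm long; origin at its underside; leave alone
Mind the look-alikes: they are no part of the job. What is shaped like the jar but blue is not meant. Leave any brown look-alike of the cap alone.

How it is judged:
By the outcome, as a careful person would: the job done as asked, in the order asked, and still so for the second after the job is handed in, while the arm keeps its last pose, push and grip.
It also fails if it takes over 45 s, if anything falls off the work surface, if the arm or the gripper's body presses on something with over 40 N, if the wrist force passes 120 N, or if a joint passes its speed limit or range.

## Working session

There is one attempt and no reset: what is moved stays moved. The work goes in short steps, Python scripts to look and compute and a tool call to move; the robot and the scene stay as the last step left them, time stands still between calls to the robot, and variables do not carry over. Pictures are saved under pics/ and viewed, at most 10 in all, crops included, and the job is handed in when it is done.

Besides the shell and the picture viewer there is one more tool, called after "Request:" as name(argument=value, ...), one argument or row to a line, values as JSON. move_arm: Moves the arm, as the interface text tells. Its arguments: {"type":"object","properties":{"motion":{"type":"string"}},"required":["motion"]}

```bash
mkdir -p pics
cat > h.py <<'E'
from plant import manip
import numpy as np, cv2
np.set_printoptions(precision=4,suppress=True)
def grab(n,save=None):
    f=manip.grab_frame(n)
    if save: cv2.imwrite('pics/'+save,f['frame'][:,:,::-1])
    np.savez('/tmp/%s.npz'%n,**f)
    return f
def load(n): return dict(np.load('/tmp/%s.npz'%n))
def ray(f,u,v,z):
    K=f['camera_matrix'];T=f['cam_to_world']
    d=T[:3,:3]@np.linalg.inv(K)@np.array([u,v,1.]);o=T[:3,3]
    return o+d*(z-o[2])/d[2]
def cloud(f):
    K=f['camera_matrix'];T=f['cam_to_world'];Z=f['range_z']
    v,u=np.mgrid[:Z.shape[0],:Z.shape[1]]
    P=np.stack([(u-K[0,2])/K[0,0]*Z,(v-K[1,2])/K[1,1]*Z,Z],-1)
    W=P@T[:3,:3].T+T[:3,3]; W[Z==0]=np.nan
    return W
E
python3 - <<'E'
from h import *
t=grab('top','top.png');s=grab('side','side.png')
print(t['cam_to_world'],t['camera_matrix'],s['cam_to_world'])
o=manip.get_obs();print(o['t'],o['tcp_pos'],o['tool_rot'])
E
```

```text
[[ 0.0044 -0.9984  0.0571  0.4896]
 [-0.9999 -0.0038  0.0118  0.0612]
 [-0.0116 -0.0572 -0.9983  1.2378]
 [ 0.      0.      0.      1.    ]] [[474.8909   0.     276.0136]
 [  0.     474.8909 210.6672]
 [  0.       0.       1.    ]] [[ 0.8142 -0.2151  0.5392  0.0521]
 [-0.5802 -0.3328  0.7434 -0.5967]
 [ 0.0195 -0.9181 -0.3958  0.4281]
 [ 0.      0.      0.      1.    ]]
0.1 [ 0.2257 -0.6091  0.3028] [-0.0009  0.9843  0.1765  0.    ]
```

View pics/top.png

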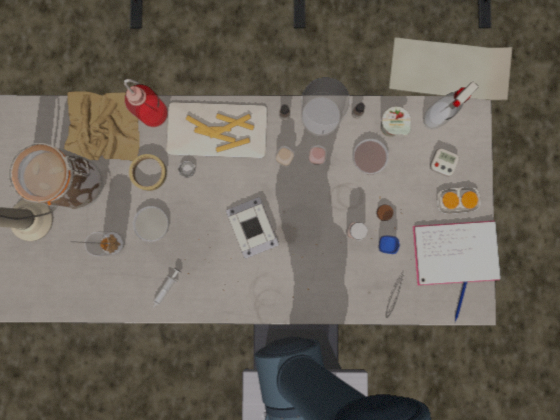

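View pics/side.png

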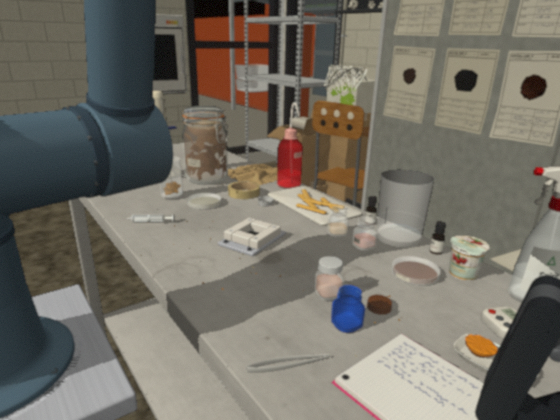

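The top view shows the holder at about (252,228), the grey-capped jar at (359,231), the blue look-alike at (389,244) and the brown cap at (385,212). The open jars are at (285,156) and (317,155). The side view agrees, with the jar at about (329,278) and the holder at (250,235).

Run:
```python
from h import *
t=load('top');s=load('side')
f=t['frame'].astype(int)
W=cloud(t)
# holder: white block top
for name,(u0,u1,v0,v1),zr in (('cap',(345,373,217,245),(.055,.08)),('block',(225,280,195,260),(.02,.035)),('flange',(225,280,195,260),(.004,.012))):
    w=W[v0:v1,u0:u1].reshape(-1,3);m=(w[:,2]>zr[0])&(w[:,2]<zr[1]);p=w[m]
    r=cv2.minAreaRect(p[:,:2].astype(np.float32)*1000)
    print(name,m.sum(),np.median(p,0),r)
Ws=cloud(s)
w=Ws[255:305,305,:] if 0 else Ws[250:305,310:350].reshape(-1,3)
m=(w[:,2]>.055)&(w[:,2]<.08);p=w[m];print('side cap',m.sum(),np.median(p,0),p[:,2].max(),cv2.minEnclosingCircle(p[:,:2].astype(np.float32)*1000))
for u,v,z in((359,231,.068),(389,244,.06),(385,212,.01),(252,228,.028)):print(ray(t,u,v,z))
w=manip.grab_frame('wrist');print(w['tool_from_camera'],w['camera_matrix'])
```

```text
cap 243 [ 0.5097 -0.1275  0.0676] ((508.6972961425781, -128.408935546875), (41.15667724609375, 40.25467300415039), 72.9580078125)
block 999 [0.5171 0.1367 0.0267] ((517.3141479492188, 137.11907958984375), (95.7496566772461, 91.74401092529297), 22.11032485961914)
flange 838 [0.515  0.1357 0.0073] ((519.921630859375, 140.0803680419922), (165.3401641845703, 135.7427520751953), 2.6580519676208496)
side cap 551 [ 0.4943 -0.1443  0.0659] 0.07148884094450553 ((492.06500244140625, -169.36309814453125), 64.3536605834961)
[ 0.5073 -0.1291  0.068 ]
[ 0.4757 -0.2041  0.06  ]
[ 0.5575 -0.2058  0.01  ]
[0.5144 0.1365 0.028 ]
[[ 0.0002 -0.961  -0.2765  0.0707]
 [ 1.      0.0002  0.0001 -0.0008]
 [-0.     -0.2765  0.961  -0.0704]
 [ 0.      0.      0.      1.    ]] [[329.9149   0.     285.2177]
 [  0.     329.9149 205.1279]
 [  0.       0.       1.    ]]
```

Request:
move_arm(
  motion="0.96 -0.78 0 0 1;0.96 -0.78 0 0 1;0.96 -0.78 0 0 1;0.96 -0.78 0 0 1;0.96 -0.78 0 0 1",
)

```text
t: 0.57
tcp_pos: [0.3207, -0.4481, 0.3035]
tool_rot: [-0.0, 0.984, 0.176, -0.0]
wrist_force: [0.9, -0.5, -0.3]
gripper_width: 0.0851
grasp_force: 0.0
```

Request:
move_arm(
  motion="0.96 -0.78 0 0 1;0.96 -0.78 0 0 1;0.96 -0.78 0 0 1;0.96 -0.78 0 0 1;0.96 -0.78 0 0 1",
)

```text
t: 0.98
tcp_pos: [0.415, -0.2882, 0.3037]
tool_rot: [-0.0, 0.984, 0.176, -0.0]
wrist_force: [1.2, -0.2, -0.2]
gripper_width: 0.0855
grasp_force: 0.0
```

Request:
move_arm(
  motion="0.96 -0.78 0.3 0 1;0.96 -0.78 0.3 0 1;0.96 -0.78 0.3 0 1;0.96 -0.78 0.3 0 1;0.96 -0.78 0.3 0 1",
)

```text
t: 1.4
tcp_pos: [0.5094, -0.1284, 0.2584]
tool_rot: [0.0, 0.984, 0.177, 0.0]
wrist_force: [0.8, -0.7, -0.5]
gripper_width: 0.0854
grasp_force: 0.0
```

Request:
move_arm(
  motion="0 0 0 -1 1;0 0 0 -1 1;0 0 0 -1 1;0 0 0 -1 1;0 0 0 -1 1",
)

```text
t: 1.82
tcp_pos: [0.5089, -0.13, 0.2586]
tool_rot: [-0.0, 0.922, 0.388, -0.0]
wrist_force: [0.1, -0.0, -0.0]
gripper_width: 0.0855
grasp_force: 0.0
```

Request:
move_arm(
  motion="0 0 0 -1 1;0 0 0 -1 1;0 0 0 -1 1;0 0 0 0 1;0 0 0 0 1",
)

```text
t: 2.23
tcp_pos: [0.5088, -0.1302, 0.2587]
tool_rot: [-0.0, 0.865, 0.502, -0.0]
wrist_force: [-0.5, 0.5, 0.5]
gripper_width: 0.0853
grasp_force: 0.0
```

```bash
cat >> h.py <<'E'
from scipy.spatial.transform import Rotation as R
def wrist(save=None):
    o=manip.get_obs(); f=manip.grab_frame('wrist')
    q=o['tool_rot'];T=np.eye(4);T[:3,:3]=R.from_quat([q[1],q[2],q[3],q[0]]).as_matrix();T[:3,3]=o['tcp_pos']
    f['cam_to_world']=T@f['tool_from_camera']
    if save: cv2.imwrite('pics/'+save,f['frame'][:,:,::-1])
    np.savez('/tmp/wrist.npz',**f)
    x=T[:3,0];print('t',o['t'],'tcp',o['tcp_pos'],'yaw',np.degrees(np.arctan2(x[1],x[0])),'tilt',T[:3,2],'w',o['gripper_width'],o['grasp_force'],'F',o['wrist_force'],'M',o['ft_torque'],'q6',o['joints'][5])
    return f
E
python3 -c "
from h import *
wrist('w1.png')"
```

```text
t 2.2333 tcp [ 0.5088 -0.1302  0.2587] yaw 60.20065136777838 tilt [-0.0004  0.0002 -1.    ] w 0.08527615827271821 0.0 F [-0.4722  0.4634  0.4777] M [-0.0385 -0.0188  0.0064] q6 0.053451680263948954
```

View pics/w1.png

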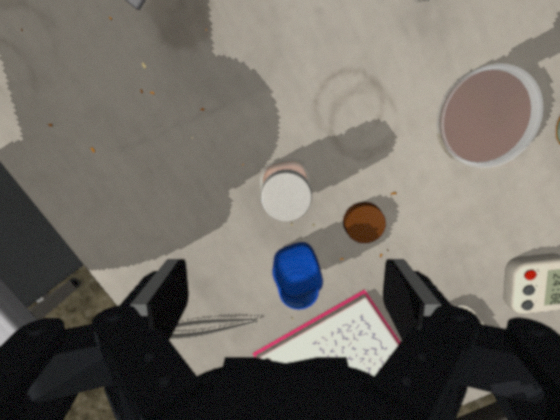

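The jar's cap is at (286,196), with a pink sliver of body above it. The blue jar is at (298,275) and the brown cap at (365,222). I need a more oblique view to get the body's angle.

Request:
move_arm(
  motion="1 0 0.3 0 1;1 0 0.3 0 1;0.5 0 0.4 0 1;0 0 0 0 1;0 0 0 0 1",
)

```text
t: 2.7
tcp_pos: [0.5458, -0.0646, 0.2281]
tool_rot: [-0.001, 0.864, 0.503, -0.001]
wrist_force: [-0.2, -0.8, 0.3]
gripper_width: 0.0855
grasp_force: 0.0
```

Run:
```python
from h import *
a=load('wrist')['frame']
f=wrist()
b=f['frame'];s=load('side')['frame']
c1=cv2.resize(a[140:240,236:336],(400,400),interpolation=2)
c2=cv2.resize(b[220:360,215:355],(400,400),interpolation=2)
c3=cv2.resize(s[245:345,290:390],(400,400),interpolation=2)
cv2.imwrite('pics/c.png',np.hstack([c2,c3])[:,:,::-1]);cv2.imwrite('pics/c1.png',c1[:,:,::-1])
W=cloud(f)
for z0,z1 in((.055,.08),(.01,.04),(.04,.055)):
    m=(W[...,2]>z0)&(W[...,2]<z1)&(np.hypot(W[...,0]-.509,W[...,1]+.13)<.045)
    p=W[m];print(m.sum(),np.median(p,0),cv2.minAreaRect(p[:,:2].astype(np.float32)*1000))
```

```text
t 2.7 tcp [ 0.5458 -0.0646  0.2281] yaw 60.35699661283452 tilt [-0.002   0.0003 -1.    ] w 0.08553473106620546 0.0 F [-0.1868 -0.8009  0.2765] M [-0.0339 -0.0517 -0.0373] q6 0.19342000586234626
2293 [ 0.5124 -0.1243  0.0695] ((510.6533508300781, -126.84033203125), (41.169349670410156, 41.4912223815918), 55.20843505859375)
637 [ 0.5205 -0.1076  0.027 ] ((519.6043701171875, -115.646484375), (20.833324432373047, 47.61477279663086), 48.98727798461914)
665 [ 0.5212 -0.1116  0.0443] ((516.8914794921875, -120.49041748046875), (31.177444458007812, 49.380149841308594), 49.55120849609375)
```

View pics/c.png

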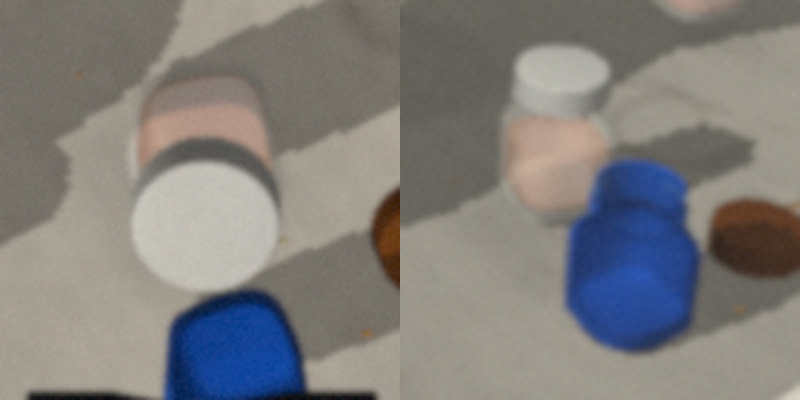

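The left crop shows the cap and, above it, a rounded-square pink body whose visible flat nearly faces the camera. The right crop (side view) is consistent. I'll fit that flat next.

Run:
```python
from h import *
f=load('wrist');W=cloud(f)
m=(W[...,2]>.012)&(W[...,2]<.036)&(np.hypot(W[...,0]-.509,W[...,1]+.13)<.045)
p=W[m][:,:2]*1000
c=np.array([510,-128.])
q=p-c
# boundary support by angle
for a in range(0,91,5):
    n=np.array([np.cos(np.radians(a)),np.sin(np.radians(a))]);d=q@n
    print(a,np.percentile(d,[2,50,90,98]).round(1),((d>np.percentile(d,98)-2)).sum(),(q@[-n[1],n[0]]).min().round(1),(q@[-n[1],n[0]]).max().round(1))
# robust line on the front: total LS iterated
sel=np.ones(len(q),bool)
for _ in range(15):
    vx,vy,x,y=cv2.fitLine(q[sel].astype(np.float32),cv2.DIST_HUBER,0,.01,.01).ravel()
    d=(q-[x,y])@np.array([-vy,vx]);t=q@np.array([vx,vy]); sel=(abs(d)<1.5)&(abs(t-np.median(t))<16)
print(np.degrees(np.arctan2(vy,vx)),x,y,sel.sum())
# cap top
m=(W[...,2]>.062)&(W[...,2]<.08)&(np.hypot(W[...,0]-.509,W[...,1]+.13)<.045)
print(np.percentile(W[m][:,2],[5,50,95]),cv2.minEnclosingCircle(W[m][:,:2].astype(np.float32)*1000))
```

```text
0 [-11.4  10.5  24.2  25.2] 67 -1.6 25.1
5 [-9.3 12.2 25.  25.7] 76 -3.7 25.5
10 [-7.2 13.9 25.3 26.1] 86 -5.7 25.8
15 [-5.  15.4 25.7 26.4] 94 -7.7 26.0
20 [-2.7 16.9 26.1 26.6] 95 -9.7 26.1
25 [-0.5 18.2 26.1 26.7] 106 -11.6 26.2
30 [ 1.8 19.3 26.1 26.6] 118 -13.4 26.0
35 [ 4.  20.1 26.  26.5] 126 -15.0 25.8
40 [ 6.3 20.8 25.7 26.3] 136 -16.6 25.5
45 [ 8.4 21.4 25.4 25.9] 147 -18.1 25.0
50 [10.5 21.7 24.9 25.4] 167 -19.4 24.4
55 [12.5 21.9 24.4 24.9] 185 -20.5 23.6
60 [13.7 22.1 23.9 24.3] 218 -21.5 22.6
65 [14.2 22.1 23.4 23.8] 272 -22.4 21.4
70 [12.7 22.2 22.9 23.2] 324 -23.1 20.1
75 [10.7 22.  23.  23.3] 308 -23.7 18.6
80 [ 8.7 21.7 23.4 23.8] 236 -24.2 17.0
85 [ 6.5 21.1 23.9 24.3] 181 -24.9 15.3
90 [ 4.4 20.4 24.3 24.8] 146 -25.5 13.4
-19.204685 8.395838 20.897163 323
[0.0651 0.0695 0.0707] ((511.06134033203125, -127.58924102783203), 21.09402847290039)
```

View pics/c1.png

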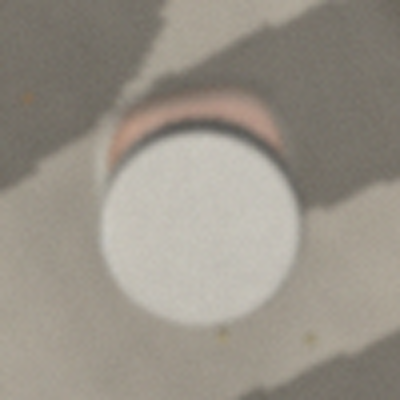

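Body flat normal is at about 71° and the holder axis at about 22°. I'll grip the cap at yaw 60, with the TCP at z of about 0.123.

Request:
move_arm(
  motion="-1 0 0 0 1;-1 0 0.4 0 1;-0.43 0 0.6 0 0.9;0 0 0.8 0 0.9;0 0 0.8 0 0.9",
)

```text
t: 3.17
tcp_pos: [0.5101, -0.1309, 0.1518]
tool_rot: [0.002, 0.866, 0.501, 0.001]
wrist_force: [-0.7, -0.2, 0.6]
gripper_width: 0.0766
grasp_force: 0.0
```

Run:
```python
from h import *
f=wrist();W=cloud(f)
m=(W[...,2]>.062)&(W[...,2]<.08)&(np.hypot(W[...,0]-.509,W[...,1]+.13)<.035)
print(np.percentile(W[m][:,2],[5,50,95]),cv2.minEnclosingCircle(W[m][:,:2].astype(np.float32)*1000))
```

```text
t 3.1667 tcp [ 0.5101 -0.1309  0.1518] yaw 60.09888205650204 tilt [ 0.0034 -0.0019 -1.    ] w 0.07660030990475389 0.0 F [-0.6974 -0.1979  0.5535] M [ 0.0263 -0.0012 -0.0299] q6 0.05544467982441517
[0.0671 0.0696 0.0706] ((510.5412292480469, -127.611328125), 20.936620712280273)
```

Request:
move_arm(
  motion="0.05 -0.03 0.5 0 0.9;0.05 0 0.4 0 0.9;0 0 0 0 0.9;0 0 0 0 0;0 0 0 0 0",
)

```text
t: 3.63
tcp_pos: [0.5113, -0.1259, 0.1251]
tool_rot: [0.001, 0.865, 0.502, 0.0]
wrist_force: [0.3, -0.2, -0.3]
gripper_width: 0.0541
grasp_force: 0.0
```

Request:
move_arm(
  motion="0 0 0 0 0;0 0 0 0 0;0 0 0 0 0;0 0 0 0 0;0 0 0 0 0",
)

```text
t: 4.05
tcp_pos: [0.5117, -0.126, 0.1254]
tool_rot: [0.001, 0.865, 0.503, 0.001]
wrist_force: [-0.7, -0.1, 5.8]
gripper_width: 0.0412
grasp_force: 60.3
```

Run:
```python
from h import *
f=wrist('w2.png')
```

```text
t 4.05 tcp [ 0.5117 -0.126   0.1254] yaw 60.33391279779981 tilt [ 0.0027 -0.0015 -1.    ] w 0.04119067491314728 60.29941197484732 F [-0.708  -0.1366  5.7803] M [-0.0774 -0.0065  0.0092] q6 0.06122859835588543
```

View pics/w2.png

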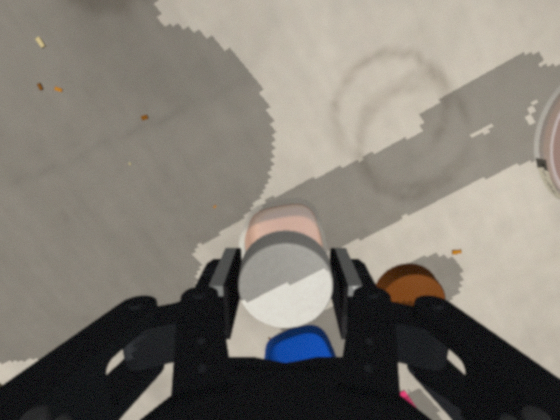

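The cap is gripped (width 41.2 mm, force 60 N). Next I'll lift, carry the jar short of the holder, turn it to align, and look.

Request:
move_arm(
  motion="0 0 -0.3 0 0;0 0 -0.5 0 0;0 0 -0.5 0 0;0 0 -0.5 0 0;0 0 -0.5 0 0",
)

```text
t: 4.52
tcp_pos: [0.51, -0.125, 0.1931]
tool_rot: [-0.001, 0.865, 0.503, -0.001]
wrist_force: [0.6, -0.2, -3.4]
gripper_width: 0.041
grasp_force: 61.2
```

Request:
move_arm(
  motion="0.5 -0.2 0 0 0;0.81 -0.35 0 0 0;0.81 -0.35 0 0 0;0.81 -0.35 0 0 0;0.81 -0.35 0 0 0",
)

```text
t: 4.93
tcp_pos: [0.5238, -0.0028, 0.1926]
tool_rot: [-0.001, 0.865, 0.502, -0.001]
wrist_force: [0.1, 0.5, -3.6]
gripper_width: 0.0408
grasp_force: 61.2
```

Request:
move_arm(
  motion="0.81 -0.35 0 0 0;0.81 -0.35 0 0 0;0.3 -0.13 0 -0.6 0;0 0 0 -0.9 0;0 0 0 -1 0",
)

```text
t: 5.35
tcp_pos: [0.5306, 0.0594, 0.1924]
tool_rot: [-0.001, 0.803, 0.596, -0.001]
wrist_force: [0.7, 0.3, -2.4]
gripper_width: 0.0407
grasp_force: 61.2
```

Request:
move_arm(
  motion="0 0 0 -1 0;0 0 0 -1 0;0 0 0 -1 0;0 0 0 -1 0;0 0 0 -0.8 0",
)

```text
t: 5.77
tcp_pos: [0.5306, 0.0584, 0.1924]
tool_rot: [-0.001, 0.662, 0.749, -0.001]
wrist_force: [-0.9, -0.3, -2.3]
gripper_width: 0.0409
grasp_force: 61.2
```

Request:
move_arm(
  motion="0 0 0 -0.6 0;0 0 0 -0.3 0;0 0 0 0 0;0 0 0 0 0;0 0 0 0 0",
)

```text
t: 6.18
tcp_pos: [0.5311, 0.0583, 0.1927]
tool_rot: [-0.0, 0.634, 0.773, -0.0]
wrist_force: [-0.1, -1.0, -3.1]
gripper_width: 0.0409
grasp_force: 61.2
```

Run:
```python
from h import *
f=wrist('w3.png')
W=cloud(f)
m=(W[...,2]>.022)&(W[...,2]<.034)&(abs(W[...,0]-.517)<.075)&(abs(W[...,1]-.137)<.075)
p=W[m];print(m.sum(),np.median(p,0),cv2.minAreaRect(p[:,:2].astype(np.float32)*1000))
```

```text
t 6.1833 tcp [0.5311 0.0583 0.1927] yaw 101.2966777860601 tilt [-0.0007  0.0001 -1.    ] w 0.040851852447976574 61.19687922298908 F [-0.0501 -1.0135 -3.0591] M [0.0179 0.0343 0.0258] q6 -0.3002575172131235
15015 [0.5185 0.1446 0.0284] ((518.9151611328125, 138.70452880859375), (96.20880126953125, 92.25330352783203), 22.21384620666504)
```

View pics/w3.png

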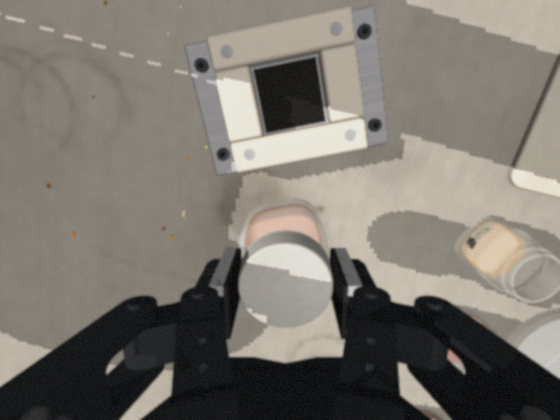

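The holder's socket is at (290,93), unoccluded. The held jar is at (286,275), its body visible above the cap. I'll measure both with this same camera so its bias largely cancels.

Run:
```python
from h import *
f=load('wrist');W=cloud(f);img=f['frame']
tcp=np.array([.5311,.0583,.1927]);yaw=np.radians(101.3)
ex=np.array([np.cos(yaw),np.sin(yaw)]);ey=np.array([ex[1],-ex[0]])
# socket: dark mask
g=img.max(2);mk=(g<45).astype(np.uint8);mk[150:]=0
cs,_=cv2.findContours(mk,0,2);cs=sorted(cs,key=cv2.contourArea)[-1]
P=np.array([ray(f,u+0.,v+0.,.028) for u,v in cs[:,0]])[:,:2]*1000
print('socket dark',cv2.contourArea(cs),cv2.minAreaRect(P.astype(np.float32)))
mh=(W[...,2]>.024)&(W[...,2]<.032)&(abs(W[...,0]-.517)<.075)&(abs(W[...,1]-.137)<.075)
mm=mh.astype(np.uint8);cs,h=cv2.findContours(mm,cv2.RETR_CCOMP,cv2.CHAIN_APPROX_NONE)
for c in cs:
    if cv2.contourArea(c)>500:
        P=np.array([ray(f,u,v,.028) for u,v in c[:,0]])[:,:2]*1000;print('cont',cv2.contourArea(c),cv2.minAreaRect(P.astype(np.float32)))
# jar
dx=(W[...,:2]-tcp[:2])@ex;dy=(W[...,:2]-tcp[:2])@ey;Z=W[...,2]
near=(np.hypot(dx,dy)<.05)&(abs(dy)<.03)
u,v=np.meshgrid(np.arange(560),np.arange(420))
mc=near&(Z>.128)&(Z<.145)&(v>225)&(v<335)&(u>235)&(u<338)
print('cap z',np.percentile(Z[mc],[5,50,95]),'xy tool mm',cv2.minEnclosingCircle((np.stack([dx,dy],-1)[mc]*1000).astype(np.float32)))
mb=near&(Z>.079)&(Z<.106)&(v<260)&(v>200)&(u>240)&(u<330)
q=np.stack([dx,dy],-1)[mb]*1000;sel=np.ones(len(q),bool)
for _ in range(15):
    vx,vy,x,y=cv2.fitLine(q[sel].astype(np.float32),cv2.DIST_HUBER,0,.01,.01).ravel()
    d=(q-[x,y])@np.array([-vy,vx]);t=q@np.array([vx,vy]);sel=(abs(d)<1.5)&(abs(t-np.median(t))<16)
ang=np.degrees(np.arctan2(vy,vx));print('body',mb.sum(),sel.sum(),'line ang tool(x->y)',ang,x,y,'yext',np.percentile(q[:,1],[1,99]), 'z',np.percentile(Z[mb],[1,50,99]))
# colour-based body edges : outline rows printed at several rows
```

```text
socket dark 3536.5 ((518.5009155273438, 138.04693603515625), (40.07175827026367, 40.19136047363281), 22.11747169494629)
cont 19783.0 ((518.8804321289062, 138.54986572265625), (95.1715087890625, 91.20679473876953), 22.10325050354004)
cont 5205.5 ((518.8173217773438, 138.419677734375), (50.09642791748047, 48.128726959228516), 22.097368240356445)
cap z [0.1317 0.1365 0.1377] xy tool mm ((1.4301847219467163, 0.930633544921875), 24.567716598510742)
body 979 708 line ang tool(x->y) 79.90351 19.359951 -4.8619 yext [-21.5651  20.7975] z [0.0795 0.0954 0.1059]
```

Request:
move_arm(
  motion="0.5 0.13 0 -0.14 0;0.9 0 0 0 0;0.9 0 0 0 0;0.48 0 0.3 0 0;0 0 0.4 0 0",
)

```text
t: 6.65
tcp_pos: [0.518, 0.1429, 0.1726]
tool_rot: [0.001, 0.628, 0.778, 0.001]
wrist_force: [0.3, -0.4, -2.5]
gripper_width: 0.0409
grasp_force: 61.2
```

Request:
move_arm(
  motion="0 0 0 0 0;0 0 0 0 0;0 0 0 0 0;0 0 0 0 0;0 0 0 0 0",
)

```text
t: 7.07
tcp_pos: [0.5186, 0.1399, 0.1725]
tool_rot: [0.0, 0.63, 0.777, 0.0]
wrist_force: [-0.3, -0.1, -2.6]
gripper_width: 0.041
grasp_force: 61.3
```

Run:
```python
from h import *
f=wrist('w4.png')
```

```text
t 7.0667 tcp [0.5186 0.1399 0.1725] yaw 101.96050698636904 tilt [ 0.0011  0.     -1.    ] w 0.040980119859870136 61.31210133433342 F [-0.2909 -0.1097 -2.6358] M [-0.0199 -0.0345  0.0359] q6 -0.15638178812828626
```

View pics/w4.png

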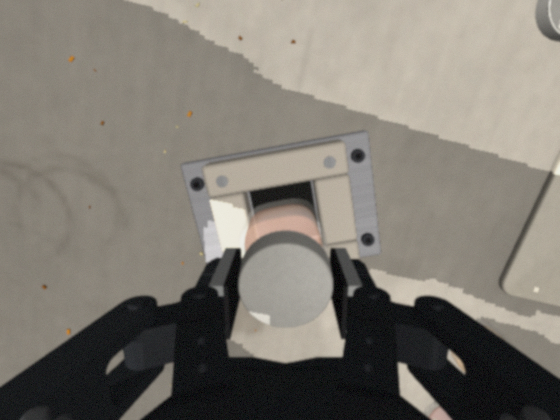

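The jar sits over the socket's middle, visible at (283,200) above the jar, and is aligned with it. I'll descend with force checks.

Request:
move_arm(
  motion="0.03 0 0.2 0 0;0 0 0.2 0 0;0 0 0.2 0 0;0 0 0.15 0 0;0 0 0.1 0 0",
)

```text
t: 7.53
tcp_pos: [0.5173, 0.1414, 0.1452]
tool_rot: [-0.001, 0.629, 0.777, -0.001]
wrist_force: [-0.4, 0.0, -2.4]
gripper_width: 0.041
grasp_force: 61.4
```

Request:
move_arm(
  motion="0 0 0.1 0 0;0 0 0.1 0 0;0 0 0.1 0 0;0 0 0.05 0 0;0 0 0 0 0",
)

```text
t: 7.95
tcp_pos: [0.5177, 0.1414, 0.1355]
tool_rot: [-0.0, 0.629, 0.777, -0.0]
wrist_force: [-0.4, -0.2, -2.5]
gripper_width: 0.0411
grasp_force: 61.4
```

Request:
move_arm(
  motion="0 0 0.05 0 0;0 0 0.05 0 0;0 0 0 0 0;0 0 0 0 0;0 0 0 0 0",
)

```text
t: 8.37
tcp_pos: [0.5185, 0.1414, 0.1338]
tool_rot: [0.001, 0.629, 0.777, 0.0]
wrist_force: [-1.6, -2.1, 5.0]
gripper_width: 0.041
grasp_force: 62.0
```

Seated: contact force appeared at the expected height. Now I'll unscrew in steps while watching force and moment.

Request:
move_arm(
  motion="0 0 0.02 -0.3 0;0 0 0 -0.6 0;0 0 0 -0.8 0;0 0 0 -0.8 0;0 0 0 -0.5 0",
)

```text
t: 8.78
tcp_pos: [0.518, 0.1411, 0.1333]
tool_rot: [-0.0, 0.521, 0.853, -0.001]
wrist_force: [-5.7, -3.3, 8.8]
gripper_width: 0.0408
grasp_force: 62.7
```

```bash
cat > o.py <<'E'
from h import *
o=manip.get_obs();q=o['tool_rot'];x=R.from_quat([q[1],q[2],q[3],q[0]]).as_matrix()[:,0]
print(o['t'],o['tcp_pos'],'yaw',np.degrees(np.arctan2(x[1],x[0])),'F',o['wrist_force'],'M',o['ft_torque'],o['gripper_width'])
E
python3 o.py
```

```text
8.7833 [0.518  0.1411 0.1333] yaw 117.14963215930881 F [-5.6672 -3.2883  8.7517] M [-0.4618  0.8966 -0.3621] 0.04079388005607006
```

Request:
move_arm(
  motion="0 0 0 -0.6 0;0 0 0 -0.6 0;0 0 0 -0.6 0;0 0 0 -0.6 0;0 0 0 -0.3 0",
)

```text
t: 9.2
tcp_pos: [0.5176, 0.1413, 0.1333]
tool_rot: [-0.001, 0.418, 0.908, -0.001]
wrist_force: [-6.4, -2.3, 10.9]
gripper_width: 0.0409
grasp_force: 62.9
```

```bash
python3 o.py
```

```text
9.2 [0.5176 0.1413 0.1333] yaw 130.5975075615163 F [-6.3728 -2.2537 10.9175] M [-0.4981  1.1935 -0.3393] 0.040850361088969604
```

Request:
move_arm(
  motion="0 0 0 -0.4 0;0 0 0 -0.4 0;0 0 0 -0.4 0;0 0 0 -0.2 0;0 0 0 0 0",
)

```text
t: 9.62
tcp_pos: [0.5176, 0.1413, 0.1335]
tool_rot: [-0.001, 0.362, 0.932, -0.001]
wrist_force: [-6.9, -1.7, 12.7]
gripper_width: 0.0408
grasp_force: 62.9
```

```bash
python3 o.py; python3 -c "
from h import *
f=wrist('w5.png')"
```

```text
9.6167 [0.5176 0.1413 0.1335] yaw 137.53479709129536 F [-6.9019 -1.7103 12.6787] M [-0.5123  1.214  -0.2019] 0.04079020993778875
t 9.6167 tcp [0.5176 0.1413 0.1335] yaw 137.53479709129536 tilt [-0.002  -0.0006 -1.    ] w 0.04079020993778875 62.850534841418266 F [-6.9019 -1.7103 12.6787] M [-0.5123  1.214  -0.2019] q6 -0.7741344884773119
```

View pics/w5.png

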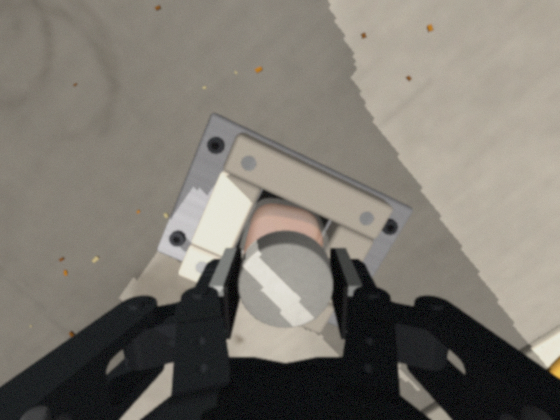

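The jar is in the socket at (284,225), with the holder in view around it and the jar body slightly turned within its play. I'll carry on with small turns.

Request:
move_arm(
  motion="0 0 0 -0.2 0;0 0 0 -0.2 0;0 0 0 -0.2 0;0 0 0 -0.2 0;0 0 0 -0.2 0",
)

```text
t: 10.08
tcp_pos: [0.5176, 0.1411, 0.1337]
tool_rot: [-0.001, 0.321, 0.947, -0.001]
wrist_force: [-9.2, -3.3, 14.6]
gripper_width: 0.0412
grasp_force: 63.2
```

```bash
python3 o.py
```

```text
10.0833 [0.5176 0.1411 0.1337] yaw 142.55489098654368 F [-9.1816 -3.281  14.5979] M [-0.7553  1.5503 -0.2641] 0.04116431612043623
```

Request:
move_arm(
  motion="0 0 0 -0.1 0;0 0 0 -0.1 0;0 0 0 -0.1 0;0 0 0 -0.1 0;0 0 0 -0.1 0",
)

```text
t: 10.5
tcp_pos: [0.5176, 0.141, 0.1339]
tool_rot: [-0.001, 0.3, 0.954, -0.001]
wrist_force: [-10.2, -4.4, 16.1]
gripper_width: 0.041
grasp_force: 63.3
```

```bash
python3 o.py
```

```text
10.5 [0.5176 0.141  0.1339] yaw 145.03103387929264 F [-10.2354  -4.4358  16.0694] M [-0.8346  1.6791 -0.3025] 0.040993968747048415
```

Request:
move_arm(
  motion="0 0 0 -0.12 0;0 0 0 -0.12 0;0 0 0 -0.12 0;0 0 0 -0.12 0;0 0 0 -0.12 0",
)

```text
t: 10.92
tcp_pos: [0.5175, 0.1409, 0.134]
tool_rot: [-0.001, 0.275, 0.961, -0.001]
wrist_force: [-11.1, -5.1, 16.1]
gripper_width: 0.0409
grasp_force: 63.4
```

```bash
python3 o.py
```

```text
10.9167 [0.5175 0.1409 0.134 ] yaw 148.03962518716435 F [-11.1103  -5.0846  16.111 ] M [-0.9515  1.7903 -0.2644] 0.0409380427680657
```

Request:
move_arm(
  motion="0 0 0 -0.12 0;0 0 0 -0.12 0;0 0 0 -0.12 0;0 0 0 -0.12 0;0 0 0 -0.12 0",
)

```text
t: 11.33
tcp_pos: [0.5175, 0.1408, 0.1341]
tool_rot: [-0.001, 0.25, 0.968, -0.001]
wrist_force: [-11.2, -6.0, 18.1]
gripper_width: 0.0412
grasp_force: 63.4
```

```bash
python3 o.py; python3 -c "
from h import *
f=wrist()
W=cloud(f);p=np.array([.5176,.141]);Z=W[...,2];v,u=np.mgrid[:420,:560]
mb=(np.hypot(W[...,0]-.5176,W[...,1]-.141)<.045)&(Z>.029)&(Z<.048)&(v<262)&(v>185)&(u>235)&(u<340)
q=(W[mb][:,:2]-p)*1000;sel=np.ones(len(q),bool)
for _ in range(20):
    vx,vy,x,y=cv2.fitLine(q[sel].astype(np.float32),cv2.DIST_HUBER,0,.01,.01).ravel()
    d=(q-[x,y])@np.array([-vy,vx]);t=q@np.array([vx,vy]);sel=(abs(d)<1.2)&(abs(t-np.median(t))<14)
print(mb.sum(),sel.sum(),np.degrees(np.arctan2(vy,vx)),x,y)
"
```

```text
11.3333 [0.5175 0.1408 0.1341] yaw 151.03909653626184 F [-11.1578  -5.9714  18.1192] M [-1.0079  1.8466 -0.3432] 0.04117758614841592
t 11.3333 tcp [0.5175 0.1408 0.1341] yaw 151.03909653626184 tilt [-0.0032 -0.0019 -1.    ] w 0.04117758614841592 63.43741837888956 F [-11.1578  -5.9714  18.1192] M [-1.0079  1.8466 -0.3432] q6 -1.0094316590752586
1274 432 37.915245 -14.282654 14.031314
```

The jar has used its play, so the cap has turned about 36° relative to it. The side force comes from the roughly 2 mm grasp offset; I'll relieve it and continue.

Request:
move_arm(
  motion="0.02 -0.04 0 0 0;0 0 0 -0.12 0;0 0 0 -0.12 0;0 0 0 -0.12 0;0 0 0 -0.12 0",
)

```text
t: 11.8
tcp_pos: [0.517, 0.1405, 0.1343]
tool_rot: [-0.0, 0.23, 0.973, -0.0]
wrist_force: [-8.5, -3.2, 16.5]
gripper_width: 0.0408
grasp_force: 63.3
```

```bash
python3 o.py
```

```text
11.8 [0.517  0.1405 0.1343] yaw 153.42681783410333 F [-8.5179 -3.2401 16.5299] M [-0.6651  1.4313 -0.2721] 0.04078232672245983
```

Request:
move_arm(
  motion="0 0 0 -0.12 0;0 0 0 -0.12 0;0 0 0 -0.12 0;0 0 0 -0.12 0;0 0 0 -0.12 0",
)

```text
t: 12.22
tcp_pos: [0.5171, 0.1404, 0.1344]
tool_rot: [-0.0, 0.204, 0.979, -0.001]
wrist_force: [-9.2, -3.7, 17.3]
gripper_width: 0.0408
grasp_force: 63.3
```

```bash
python3 o.py
```

```text
12.2167 [0.5171 0.1404 0.1344] yaw 156.4358024375699 F [-9.1937 -3.7465 17.2708] M [-0.7236  1.4832 -0.2064] 0.040829113898605045
```

Request:
move_arm(
  motion="0 -0.01 0 -0.12 0;0 0 0 -0.12 0;0 0 0 -0.12 0;0 0 0 -0.12 0;0 0 0 -0.12 0",
)

```text
t: 12.63
tcp_pos: [0.517, 0.1402, 0.1344]
tool_rot: [-0.0, 0.178, 0.984, -0.001]
wrist_force: [-9.0, -3.3, 17.2]
gripper_width: 0.0411
grasp_force: 63.3
```

```bash
python3 o.py
```

```text
12.6333 [0.517  0.1402 0.1344] yaw 159.43641199809605 F [-8.9633 -3.3484 17.1615] M [-0.6236  1.5196 -0.2738] 0.041144268470598856
```

Request:
move_arm(
  motion="0 0 0 -0.12 0;0 0 0 -0.12 0;0 0 0 -0.12 0;0 0 0 0 0;0 0 0 0 0",
)

```text
t: 13.05
tcp_pos: [0.5171, 0.1401, 0.1345]
tool_rot: [-0.0, 0.163, 0.987, -0.001]
wrist_force: [-8.0, -4.1, 16.5]
gripper_width: 0.041
grasp_force: 63.3
```

```bash
python3 o.py
```

```text
13.05 [0.5171 0.1401 0.1345] yaw 161.225333619643 F [-8.0058 -4.0885 16.4618] M [-0.6995  1.4502 -0.2128] 0.04103575792607417
```

Request:
move_arm(
  motion="0 0 -0.03 0 0;0 0 -0.02 0 0;0 0 0 -0.1 0;0 0 0 -0.1 0;0 0 0 -0.1 0",
)

```text
t: 13.47
tcp_pos: [0.5167, 0.1401, 0.1347]
tool_rot: [-0.0, 0.15, 0.989, -0.001]
wrist_force: [-4.6, -2.1, 8.4]
gripper_width: 0.0407
grasp_force: 62.5
```

```bash
python3 o.py; python3 -c "
from h import *
f=wrist('w6.png')
W=cloud(f);p=np.array([.5185,.1385]);Z=W[...,2]
P=W[(np.hypot(W[...,0]-p[0],W[...,1]-p[1])<.036)&(Z>.0295)&(Z<.05)]
b=(P[:,:2]-p)*1000
print(len(b));H=cv2.convexHull(b.astype(np.float32))[:,0]
e=np.roll(H,-1,0)-H;L=np.hypot(*e.T)
for l,a in sorted(zip(L,np.degrees(np.arctan2(e[:,1],e[:,0]))))[-5:]:print(l,a)
"
```

```text
13.4667 [0.5167 0.1401 0.1347] yaw 162.74183160786154 F [-4.6378 -2.0864  8.4143] M [-0.6047  0.8523 -0.1297] 0.040706432698193254
t 13.4667 tcp [0.5167 0.1401 0.1347] yaw 162.74183160786154 tilt [-0.0007 -0.001  -1.    ] w 0.040706432698193254 62.507800944149494 F [-4.6378 -2.0864  8.4143] M [-0.6047  0.8523 -0.1297] q6 -1.2158585527053565
1223
13.325211 -82.54718
13.96573 -59.04707
13.975101 -150.70613
14.091765 -106.95815
68.86609 74.77662
```

View pics/w6.png

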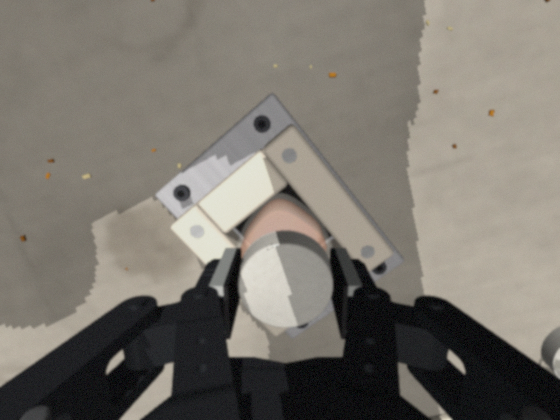

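The jar is in the socket at (284,225). Torque now scales with the downward press (0.13 N m, below the 0.2 N m thread minimum), so the threads have most likely let go. I'll ease up gently to confirm.

Request:
move_arm(
  motion="0 0 -0.03 0 0;0 0 -0.03 0 0;0 0 0 0 0;0 0 0 0 0;0 0 0 0 0",
)

```text
t: 13.93
tcp_pos: [0.5165, 0.1404, 0.1354]
tool_rot: [-0.0, 0.15, 0.989, -0.0]
wrist_force: [-1.0, -0.8, 0.6]
gripper_width: 0.0408
grasp_force: 61.6
```

```bash
python3 o.py
```

```text
13.9333 [0.5165 0.1404 0.1354] yaw 162.7338799323197 F [-1.0123 -0.766   0.645 ] M [-0.2327  0.2164  0.0083] 0.04078013725973929
```

Request:
move_arm(
  motion="0 0 -0.03 0 0;0 0 -0.02 0 0;0 0 0 0 0;0 0 0 0 0;0 0 0 0 0",
)

```text
t: 14.35
tcp_pos: [0.5166, 0.1405, 0.137]
tool_rot: [-0.0, 0.15, 0.989, 0.0]
wrist_force: [-0.1, -1.3, -1.6]
gripper_width: 0.0407
grasp_force: 61.5
```

```bash
python3 o.py; python3 -c "
from h import *
for i in range(4):
  manip.grab_frame('top');o=manip.get_obs();print(o['wrist_force'],o['tcp_pos'][2])"
```

```text
14.35 [0.5166 0.1405 0.137 ] yaw 162.72844877707558 F [-0.1171 -1.3063 -1.6213] M [-0.0992  0.1104 -0.035 ] 0.04071524134625235
[-0.2104 -0.0951 -1.6289] 0.13702090569214098
[-0.2074 -0.3698 -1.4703] 0.1369973475577938
[-0.1175 -0.2622 -1.8528] 0.1370313325224664
[-0.806  -1.2466 -1.3751] 0.13701293266339928
```

Request:
move_arm(
  motion="0 0 -0.1 0 0;0 0 -0.15 0 0;0 0 -0.15 0 0;0 0 0 0 0;0 0 0 0 0",
)

```text
t: 14.97
tcp_pos: [0.5171, 0.1405, 0.1499]
tool_rot: [0.001, 0.15, 0.989, 0.0]
wrist_force: [0.3, 0.3, -0.8]
gripper_width: 0.041
grasp_force: 61.5
```

```bash
python3 o.py
python3 - <<'E'
from h import *
s=manip.grab_frame('side');W=cloud(s)
m=(np.hypot(W[...,0]-.5175,W[...,1]-.139)<.035)
z=W[...,2][m];print(np.histogram(z,bins=np.arange(.02,.12,.004)))
E
```

```text
14.9667 [0.5171 0.1405 0.1499] yaw 162.7298169442751 F [ 0.2772  0.2657 -0.7979] M [0.0079 0.0455 0.0253] 0.04099213723681121
(array([ 5, 50, 78, 39, 36, 37, 40, 45, 51, 34, 26, 39, 30, 25,  3, 29, 29,
       24, 65, 23, 29, 26, 29, 25]), array([0.02 , 0.024, 0.028, 0.032, 0.036, 0.04 , 0.044, 0.048, 0.052,
       0.056, 0.06 , 0.064, 0.068, 0.072, 0.076, 0.08 , 0.084, 0.088,
       0.092, 0.096, 0.1  , 0.104, 0.108, 0.112, 0.116]))
```

The cap is free and the jar stayed down: its mouth reads about 75 mm (74 mm expected when seated), with a gap under the cap. Now I'll lift to the final height and check centring.

Request:
move_arm(
  motion="0 0 -0.2 0 0;0 0 -0.2 0 0;0 0 -0.12 0 0;0 0 0 0 0;0 0 0 0 0",
)

```text
t: 15.43
tcp_pos: [0.5169, 0.1404, 0.1652]
tool_rot: [0.0, 0.15, 0.989, 0.0]
wrist_force: [-0.6, -0.4, -0.9]
gripper_width: 0.041
grasp_force: 61.5
```

```bash
python3 o.py
python3 - <<'E'
from h import *
for n in('side','top'):
    s=grab(n);W=cloud(s);T=s['cam_to_world'];c=T[:2,3]
    near=(np.hypot(W[...,0]-.5175,W[...,1]-.139)<.04);Z=W[...,2]
    for nm,a,b in(('cap',.095,.1075),('neck',.064,.0745),('body',.03,.047),('captop',.104,.113)):
        m=near&(Z>a)&(Z<b)
        if m.sum()<30: print(n,nm,m.sum());continue
        p=W[m]*1000
        d=(p[:,:2].mean(0)/1000-c);d/=np.hypot(*d);l=np.array([-d[1],d[0]])
        q=(p[:,:2]-[517.5,139])
        print(n,nm,m.sum(),'z',np.percentile(p[:,2],[1,50,99]),'lat range',np.percentile(q@l,[.5,99.5]),'depth min/max',np.percentile(q@d,[.5,99.5]),'dir',l,d)
E
```

```text
15.4333 [0.5169 0.1404 0.1652] yaw 162.72889693953917 F [-0.627  -0.3504 -0.9382] M [-0.026  -0.0661  0.0202] 0.04102881913195004
side cap 96 z [ 95.1528 102.3882 107.4767] lat range [-20.929   19.7225] depth min/max [-35.7039   3.1208] dir [-0.8454  0.5341] [0.5341 0.8454]
side neck 139 z [64.155  69.1983 74.3776] lat range [-18.3757  17.7929] depth min/max [-23.2884  16.4884] dir [-0.8447  0.5352] [0.5352 0.8447]
side body 158 z [30.2297 38.2761 46.6699] lat range [-24.6047  31.345 ] depth min/max [-28.9113  -0.6755] dir [-0.8454  0.5341] [0.5341 0.8454]
side captop 105 z [104.2067 108.8033 112.5748] lat range [-19.7771  19.715 ] depth min/max [-35.5937  21.4906] dir [-0.8465  0.5324] [0.5324 0.8465]
top cap 0
top neck 0
top body 0
top captop 0
```

Run:
```python
from h import *
W=cloud(load('side'));m=(np.hypot(W[...,0]-.5175,W[...,1]-.139)<.03);z=np.sort(W[...,2][m]);z=z[(z>.068)&(z<.1)]
print(np.histogram(z*1000,bins=np.arange(68,101,1)))
print(manip.job_done())
```

```text
(array([12, 12, 13, 15, 11, 12, 12,  5,  0,  0,  0,  0,  0,  0,  0,  0,  0,
        0,  0,  0,  0,  0,  0,  0,  0,  0,  1,  6,  6,  5,  9,  8]), array([ 68,  69,  70,  71,  72,  73,  74,  75,  76,  77,  78,  79,  80,
        81,  82,  83,  84,  85,  86,  87,  88,  89,  90,  91,  92,  93,
        94,  95,  96,  97,  98,  99, 100]))
the job is handed in; nothing more can be done
None
```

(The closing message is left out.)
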